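# Check a printed vase's neck with the plug gauge

## Task

Check the bore of the narrow-necked vase: draw the plug gauge out of its slanted wooden holder, hold it upright and push it gently down into the vase's neck until its collar rests on the rim, and only then let go of it. Leave the gauge standing fully home in the vase, keep the vase standing where it is, and do not knock over or shift the other vases.

Things in the scene. Friction and masses are not known exactly. Their poses are not given: they have to be found in the camera images.
- gauge_grip (a point): Loose plug gauge, 90 g: steel rod 10 mm thick, 70 mm long; then a collar 32 mm across, 6 mm thick; then a round black handle 18 mm thick, 62 mm long. This point: on the axis in the handle, where to grasp, 38 mm above the collar's underside, 30 mm below the handle's end. z runs along the axis from tip to handle. At first the rod is sunk in the holder, leaning 28 degrees, handle towards the robot.
- gauge_collar (a point): Centre of the underside of the gauge's collar, on its axis; z as for gauge_grip. The rod's slightly tapered tip is 70 mm from here along -z. At first the collar lies on the holder's upper face.
- holder_mouth (a point): Fixed plywood gauge holder: base 130 x 100 x 12 mm, on it a block 56 x 56 x 85 mm leaning 28 degrees to the holder's own -x. This point: centre of the hole's mouth in the block's upper face, 100 mm above the table. The hole, 13 mm wide, 78 mm deep, runs along (-0.469, 0, 0.883) in the holder's axes (z up), which are those given here; draw the gauge out along it, 70 mm to be free.
- vase_mouth (a point): Centre of the rim of the narrow-necked vase, 134 mm above the table, z up. Loose, 0.35 kg, white ribbed printed plastic: a bulb 84 mm across on a 56 mm foot, drawn up to a neck 24 mm thick with a lip 32 mm across. The opening is a funnel 21 mm wide at the rim, narrowing to a 13 mm bore 18 to 32 mm below the rim, wider inside the bulb; free depth 76 mm.
- vase_center (a point): The centre of the narrow-necked vase, on its axis, half-way up (67 mm above the table).
- column_a_center (a point): One of two taller white ribbed vases with a mushroom-shaped top, 82 mm across, 138 mm tall, mouth 44 mm wide; the point is half-way up on its axis. A bystander.
- column_b_center (a point): The other mushroom-topped vase, the same size; the point is half-way up on its axis. A bystander.
- wide_vase_center (a point): A low white ribbed vase with a wide mouth, 84 mm across, 92 mm tall, mouth 60 mm wide; the point is half-way up on its axis. A bystander.
There are look-alikes about, which are no part of the job. What is shaped like the part that bears gauge_grip but orange or white is not meant.

How it is judged:
On the way, in this order (a step that is already met when the one before it is completed fails the run):
1. the gauge is drawn out of the holder in the gripper, its collar more than 80 mm from the hole's mouth (distance between gauge_collar and holder_mouth above 0.08 m and contact force between gauge and the fingers above 0.5 N), for 0.1 s.
2. the held gauge's rod has entered the vase's neck by 20 mm or more (horizontal distance between gauge_collar and vase_mouth below 0.02 m and z of gauge_collar in the frame of vase_mouth below 0.05 m and contact force between gauge and the fingers above 0.5 N), for 0.1 s.
3. the gauge is pushed home, its collar on the vase's rim, while still held (horizontal distance between gauge_collar and vase_mouth below 0.005 m and z of gauge_collar in the frame of vase_mouth between -0.004 and 0.004 m and angle between the z axis of gauge_collar and the z axis of vase_mouth, either way round below 0.1 rad and contact force between gauge and the fingers above 0.5 N), for 0.1 s.
At the end, for the whole second after the job is handed in: Gauge released, at rest in the narrow-necked vase: collar within 4 mm of the rim's height, 5 mm of its centre, 0.10 rad of its axis. That vase upright (0.06 rad), moved under 30 mm; the other three vases upright (0.1 rad), moved under 30 mm (horizontal distance between gauge_collar and vase_mouth below 0.005 m and z of gauge_collar in the frame of vase_mouth between -0.004 and 0.004 m and angle between the z axis of gauge_collar and the z axis of vase_mouth, either way round below 0.1 rad and angle between vase_center's own z axis and vertical below 0.06 rad and distance of each of vase_center, column_a_center, column_b_center, wide_vase_center from where it was at the start of the episode below 0.03 m and linear speed of each of vase, gauge below 0.02 m/s and contact force between gauge and the fingers below 0.1 N and angle between each of column_a_center, column_b_center, wide_vase_center's own z axis and vertical below 0.1 rad); the robot touches nothing.
It fails at once if the narrow-necked vase is tipped by more than 0.3 rad (angle between vase_center's own z axis and vertical above 0.3 rad).
It fails at once if the gauge is forced against the vase with more than 40 N (contact force between gauge and vase above 40 N).
It also fails if it takes over 54 s, if anything falls off the work surface, if the arm or the gripper's body presses on something with over 40 N, if the wrist force passes 120 N, or if a joint passes its speed limit or range.

## Robot

A 6-joint arm with a two-finger parallel gripper is mounted at the origin on the work surface. World frame = base frame: x ahead of the robot, y to its left, z up, the work surface at z = 0. Lengths are in m, angles in rad, forces in N, time in s.
With the tool pointing down it reaches from about 0.425 to 1.125 m from the base axis. Payload 14.9 kg.
Tool frame: the origin (TCP) lies at the very end of the fingers, on their centre line; the grasp point (between the pads) lies 19 mm behind it (grip_point_offset is the distance from the TCP to the grasp point, in m); z points along the fingers, y is the line along which they close (so a half turn about z gives the same grasp; the last joint's range is limited). The gripper opens to 91 mm and grips with 3 to 60 N. Pads are 32 mm wide; open, the fingers measure 118 mm over their backs; the gripper's body (76 mm by 178 mm) begins 60 mm behind the grasp point.
Start: joints at [-1.347, 0.379, 1.734, -0, 1.028, -0.033], TCP at [0.178, -0.677, 0.214] pointing down, gripper open.
Joint ranges: [-2.77, 2.77], [-0.74, 2.19], [0, 2.66], [-1.06, 4.2], [0.31, 2.87], [-3.08, 3.08]. Speed limits (rad/s): [1.89, 1.89, 2.39, 3.14, 3.14, 3.14].

## Interface

Orientations are given as a 3x3 rotation matrix whose columns are the frame's x, y, z axes.
In Python, from station import * gives the robot as it stands.
- The arm moves only by the tool drive_tool, never from a script. Its argument "increments" is one flat list of numbers, 7 for each row, row after row: the opening, from 0 (shut) to 1 (fully open), then the shift along the tool's x, y, z in mm, then the turn, a rotation vector about the tool's x, y, z in degrees. A call has 1 to 5 rows; each row is the pose to reach, as a shift and turn from the pose commanded when the call began, along the tool's axes at that moment; what a row does not reach only later rows make up. A row lasts 1/12 s, in which the tool goes at most 41.7 mm and 7.16 degrees, less where a joint would pass 70% of its speed; a pose out of reach is approached as far as the arm can. A call with a gripper value outside its range is refused whole. The fingers move at their own pace and stop on an object; "force" is the grip in N (left out, the last holds). Time passes only in rows, so rows that repeat a pose let the fingers close. It gives the time, the measured TCP pose, the force, the opening and the grip force at its end, in the units of the state.
- state(): the state, without advancing time (a new reading comes with each control period).
- grab_frame(name): name is "scene" or "top"; returns the picture (420x560x3 uint8, red, green, blue); there is no depth.
- camera_info(name): a dict with "camera_matrix" (3x3 intrinsics, pixels), "cam_to_world" (4x4, takes a point from camera to world coordinates). Camera axes: x right, y down, z forward; pixel columns grow to the right and rows downward; lengths in m; the calibration is good to about 2 mm. A picture is of the moment at which its call begins. camera_info takes no time and is no camera call.
- close_job(): hands the job in; it is judged then, once.
Trained networks look in the newest picture that a camera, given by its name, has taken for a name from the list of things; names that differ only in an ending like _2 or _b are one class to them, and where a whole thing is asked for, a point or a joint stands for the part that bears it (a point fixed in the world has none). Each returns a list of dicts, best first, with "confidence" (0 to 1); they miss things now and then, are a little off and sometimes report something else, mostly with a low value. They report only what shows in the picture. A call takes as long as a camera call. They do not tell look-alikes from the thing itself.
- find_in(camera, name): "point" ([column, row] in pixels, amid what is visible of it).
- place_of(camera, name): "point" ([column, row] in pixels: a listed point, or the origin of a listed thing).
The state is a dict: "time": time; "q": joint angles; "dq": joint speeds; "joint_torque": joint torques, N m; "tool_pos": TCP position; "ee_rot": TCP orientation; "force": force on the tool from outside, world axes, zero at the start; "moment": the same for the moment, N m; "finger_gap": finger opening in m; "grip_force": force on a finger pad.
Only numpy, scipy, OpenCV 4.12 (cv2) and the standard library are available. Lean on these libraries where they do the work, as an engineer would, in place of code of your own. Each camera call takes 0.05 s, during which the arm holds its last target. There are 200 camera calls.

## Working session

There is one attempt and no reset: what is moved stays moved. The work goes in short steps, Python scripts to look and compute and a tool call to move; the robot and the scene stay as the last step left them, time stands still between calls to the robot, and variables do not carry over. Pictures are saved under pics/ and viewed, at most 10 in all, crops included, and the job is handed in when it is done.

Besides the shell and the picture viewer there is one more tool, called after "Emit:" as name(argument=value, ...) on one line, values as JSON. drive_tool: Moves the arm, as the interface text tells. Its arguments: {"type":"object","properties":{"increments":{"type":"array","items":{"type":"number"}},"force":{"type":"number"}},"required":["increments"]}

```bash
mkdir -p pics; cat > h.py <<'E'
from station import *
import numpy as np, cv2
def ray(cam,p):
    c=camera_info(cam);K=np.array(c["camera_matrix"]);T=np.array(c["cam_to_world"])
    d=T[:3,:3]@np.linalg.solve(K,[p[0],p[1],1.]);return T[:3,3],d/np.linalg.norm(d)
def atz(cam,p,z):
    o,d=ray(cam,p);return o+d*(z-o[2])/d[2]
def tri(p,q):
    o1,d1=ray("scene",p);o2,d2=ray("top",q)
    s=np.linalg.lstsq(np.c_[d1,-d2],o2-o1,rcond=None)[0]
    a=o1+s[0]*d1;b=o2+s[1]*d2;return (a+b)/2,np.linalg.norm(a-b)
def px(cam,P):
    c=camera_info(cam);T=np.linalg.inv(np.array(c["cam_to_world"]));v=np.array(c["camera_matrix"])@(T[:3,:3]@np.asarray(P)+T[:3,3]);return v[:2]/v[2]
E
python3 - <<'E'
from h import *
np.set_printoptions(precision=4,suppress=True)
for c in("scene","top"):
    cv2.imwrite(f"pics/{c}0.png",grab_frame(c)[:,:,::-1]);T=np.array(camera_info(c)["cam_to_world"]);print(c,T[:3,3],T[:3,2],camera_info(c)["camera_matrix"][0][0])
for n in["gauge_grip","gauge_collar","holder_mouth","vase_mouth","vase_center","column_a_center","wide_vase_center"]:
    for c in("scene","top"):
        print(n,c,[(np.round(r["point"],1).tolist(),round(r["confidence"],2)) for r in place_of(c,n)][:5])
E
```

```text
scene [1.0922 0.4852 0.9909] [-0.44   -0.5336 -0.7222] 445.18211988829336
top [ 0.4062 -0.136   1.5684] [ 0.0905 -0.0171 -0.9958] 460.0431747805292
gauge_grip scene [([204.5, 288.1], 0.6), ([312.2, 211.3], 0.6), ([260.7, 133.0], 0.5)]
gauge_grip top [([262.5, 132.1], 0.66), ([275.8, 255.8], 0.66), ([311.2, 190.8], 0.51), ([401.0, 294.5], 0.51)]
gauge_collar scene [([201.3, 280.1], 0.65), ([303.5, 208.8], 0.63), ([233.5, 203.7], 0.55), ([254.1, 135.4], 0.47)]
gauge_collar top [([278.6, 240.1], 0.72), ([274.7, 135.3], 0.67), ([163.9, 190.6], 0.6), ([397.2, 279.9], 0.56), ([309.5, 188.0], 0.42)]
holder_mouth scene [([233.2, 198.7], 0.76)]
holder_mouth top [([305.7, 187.7], 0.7), ([195.9, 162.3], 0.23)]
vase_mouth scene [([360.9, 302.7], 0.87)]
vase_mouth top [([158.7, 191.7], 0.85)]
vase_center scene [([357.8, 318.8], 0.95)]
vase_center top [([161.6, 194.5], 0.69)]
column_a_center scene [([292.9, 310.6], 0.72)]
column_a_center top []
wide_vase_center scene [([307.6, 265.0], 0.71)]
wide_vase_center top [([226.1, 201.6], 0.71)]
```

View pics/scene0.png

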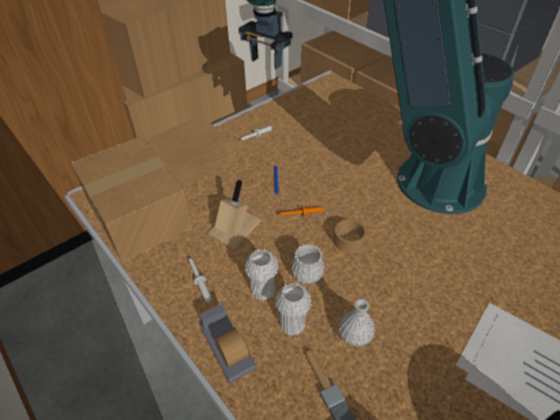

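View pics/top0.png

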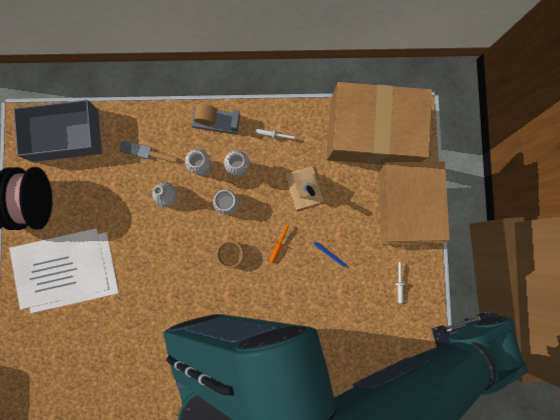

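The scene view shows the black-handled gauge in its holder at about (236,192) and the narrow vase with its mouth near (361,305). In the top view they are at about (309,189) and (159,191). The orange and white look-alikes lie on the table.

```bash
python3 - <<'E'
from h import *
np.set_printoptions(precision=4,suppress=True)
def crop(c,u,v):
    i=cv2.imread(f"pics/{c}0.png")[v-23:v+24,u-32:u+33];return cv2.resize(i,(390,282),interpolation=cv2.INTER_CUBIC)
cv2.imwrite("pics/crops.png",np.vstack([np.hstack([crop("scene",235,205),crop("top",307,188)]),np.hstack([crop("scene",360,318),crop("top",163,193)])]))
print("mouth",tri((233.2,198.7),(305.7,187.7)),atz("scene",(233.2,198.7),.1),atz("top",(305.7,187.7),.1))
print("collar",tri((233.5,203.7),(309.5,188)),"grip?",tri((237,190),(311.2,190.8)))
print("vm",tri((360.9,302.7),(158.7,191.7)),atz("scene",(360.9,302.7),.134),atz("top",(158.7,191.7),.134))
print("vc",tri((357.8,318.8),(161.6,194.5)),atz("scene",(357.8,318.8),.067),atz("top",(161.6,194.5),.067))
for n,p in("colA",(198,160)),("colB",(236,160)),("wide",(224,201)): print(n,atz("top",p,.13 if n!="wide" else .09))
E
```

```text
mouth (array([ 0.6164, -0.2795,  0.1146]), np.float64(0.009926987511066836)) [ 0.6118 -0.2962  0.1   ] [ 0.6147 -0.2776  0.1   ]
collar (array([ 0.6156, -0.2914,  0.0859]), np.float64(0.00027203195960022025)) grip? (array([ 0.5997, -0.2914,  0.1303]), np.float64(0.0011616477748087799))
vm (array([0.6081, 0.1866, 0.1316]), np.float64(0.002475548964546491)) [0.6103 0.1865 0.134 ] [0.607 0.187 0.134]
vc (array([0.6087, 0.1903, 0.0674]), np.float64(0.005758445271596952)) [0.6104 0.188  0.067 ] [0.6069 0.1926 0.067 ]
colA [0.7061 0.0638 0.13  ]
colB [ 0.7037 -0.0563  0.13  ]
wide [ 0.5784 -0.0131  0.09  ]
```

View pics/crops.png

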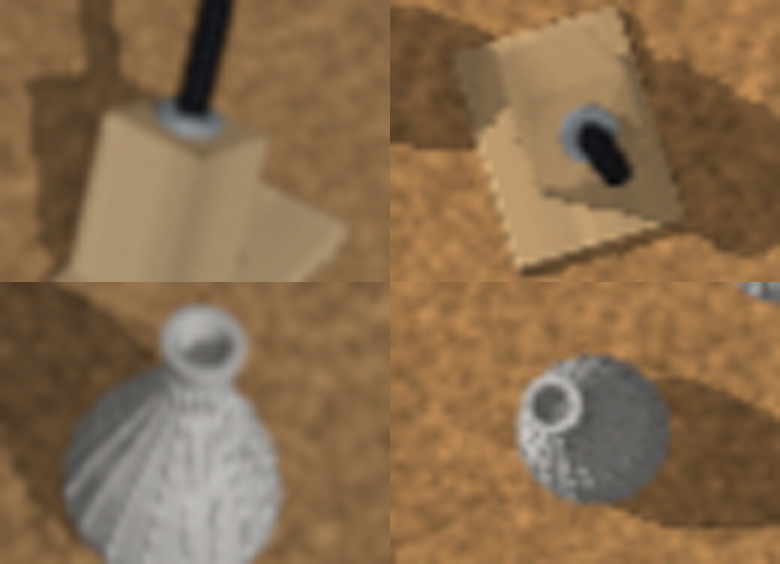

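The crops give the collar at about (234.5,201.5) in scene and (308,187.3) in top. The vase rim is centred at about (361.5,305) in scene and (157.5,190) in top. I'll fit the gauge axis from the dark handle pixels.

```bash
python3 - <<'E'
from h import *
from scipy.optimize import least_squares
np.set_printoptions(precision=4,suppress=True)
ob={}
for c,(u0,u1,v0,v1) in dict(scene=(222,252,172,206),top=(298,322,180,202)).items():
    i=cv2.imread(f"pics/{c}0.png")[v0:v1,u0:u1].max(2);n,l,s,cen=cv2.connectedComponentsWithStats((i<52).astype(np.uint8))
    k=1+np.argmax(s[1:,4]);y,x=np.where(l==k);P=np.c_[x+u0,y+v0].astype(float);m=P.mean(0);w,V=np.linalg.eigh(np.cov(P.T))
    t=(P-m)@V[:,1];ob[c]=(m,V[:,1]);print(c,len(P),m,V[:,1],m+V[:,1]*t.min(),m+V[:,1]*t.max(),w)
col={"scene":(234.4,201.4),"top":(308,187.2)}
def model(p):
    a=np.array([np.sin(.4887)*np.cos(p[2]),np.sin(.4887)*np.sin(p[2]),np.cos(.4887)]);return np.array([p[0],p[1],.1]),a
def f(p):
    m,a=model(p);r=[]
    for c in ob:
        r+=list(px(c,m+a*.005)-col[c]);r+=list(px(c,m+a*.037)-ob[c][0])
        d=px(c,m+a*.068)-px(c,m+a*.006);d/=np.linalg.norm(d);r.append(10*np.cross(d,ob[c][1]))
    return r
s=least_squares(f,[.613,-.29,-2.8]);print(s.x,np.degrees(s.x[2]),np.array(s.fun));print(model(s.x)[1], model(s.x)[0]+.038*model(s.x)[1])
print("vase",tri((361.4,304.8),(157.4,189.8)),atz("scene",(361.4,304.8),.134),atz("top",(157.4,189.8),.134))
print(np.array(state()["ee_rot"]),state()["tool_pos"])
E
```

```text
scene 94 [236.6489 190.7447] [-0.2188  0.9758] [238.8898 180.7511] [234.4983 200.336 ] [ 1.7852 34.4437]
top 49 [310.449  190.4286] [0.5639 0.8259] [307.29  185.802] [313.389  194.7344] [1.7591 9.0768]
[ 0.6188 -0.2832 -2.8692] -164.3945838881089 [-0.0938 -0.729   0.1431 -0.3751  0.1621 -0.2399 -0.2974 -0.4031 -0.2996
  0.1729]
[-0.4522 -0.1263  0.8829] [ 0.6016 -0.288   0.1336]
vase (array([0.6132, 0.191 , 0.1338]), np.float64(0.00037375583961623133)) [0.6135 0.1909 0.134 ] [0.6131 0.191  0.134 ]
[[ 0.9672  0.254   0.    ]
 [ 0.254  -0.9672 -0.    ]
 [ 0.      0.     -1.    ]] [ 0.1778 -0.6771  0.214 ]<stdin>:16: DeprecationWarning: Arrays of 2-dimensional vectors are deprecated. Use arrays of 3-dimensional vectors instead. (deprecated in NumPy 2.0)
```

```bash
cat >> h.py <<'E'
from scipy.spatial.transform import Rotation as Ro
np.set_printoptions(precision=4,suppress=True)
A=np.array([-.4522,-.1263,.8829]);A/=np.linalg.norm(A);G=np.array([.6016,-.288,.1336]);V=np.array([.6132,.191,.134])
yh=np.array([.2690,-.9631,0]);yh/=np.linalg.norm(yh)
def RR(z):
    z=z/np.linalg.norm(z);x=np.cross(yh,z);x/=np.linalg.norm(x);return np.c_[x,np.cross(z,x),z]
def go(p,R,s=None):
    s=s or state();R0=np.array(s["ee_rot"]);d=R0.T@(np.asarray(p)-s["tool_pos"])*1000
    r=Ro.from_matrix(R0.T@R).as_rotvec(degrees=True);return np.round(d,1).tolist(),np.round(r,2).tolist()
E
python3 -c "
from h import *
print(go([.40,-.42,.30],RR(-A)), go(G+.06*A,RR(-A)))"
```

```text
([280.2, -192.2, -86.0], [0.22, 28.0, -0.87]) ([480.6, -268.2, 27.4], [0.22, 28.0, -0.87])
```

Emit:
drive_tool(increments=[1,20,-10,-35,0,0,0,1,50,-35,-70,0,7,0,1,85,-60,-86,0,14,0,1,118,-83,-86,0,21,-0.5,1,150,-105,-86,0.2,28,-0.9], force=20)

```text
time: 1.22
tool_pos: [0.2915, -0.5443, 0.3027]
ee_rot: [[0.847, 0.269, 0.458], [0.239, -0.963, 0.123], [0.475, 0.005, -0.88]]
force: [0.1, 0.7, -0.4]
finger_gap: 0.0911
grip_force: 0.0
```

```bash
python3 -c "
from h import *
print(state()['tool_pos'],go([.40,-.42,.30],RR(-A)), go(G+.06*A,RR(-A)))"
```

```text
[ 0.2915 -0.5443  0.3027] ([120.3, -90.5, 67.4], [0.28, -0.33, 0.14]) ([244.0, -164.1, 262.5], [0.28, -0.33, 0.14])
```

Emit:
drive_tool(increments=[1,29,-20,16,0,0,0,1,58,-40,33,0,0,0,1,87,-60,55,0.3,-0.3,0,1,116,-80,80,0.3,-0.3,0.1,1,140,-97,105,0.3,-0.3,0.1])

```text
time: 1.63
tool_pos: [0.432, -0.403, 0.2734]
ee_rot: [[0.853, 0.27, 0.447], [0.237, -0.963, 0.128], [0.465, -0.003, -0.885]]
force: [0.5, -1.0, 0.1]
finger_gap: 0.0912
grip_force: 0.0
```

```bash
python3 -c "
from h import *
print(go(G+.06*A,RR(-A)))"
```

```text
([106.6, -64.7, 154.4], [-0.2, 0.27, -0.04])
```

Emit:
drive_tool(increments=[1,30,-18,25,0,0,0,1,60,-36,52,0,0,0,1,88,-54,85,-0.2,0.3,0,1,107,-65,120,-0.2,0.3,0,1,107,-65,150,-0.2,0.3,0])

```text
time: 2.05
tool_pos: [0.5743, -0.295, 0.1915]
ee_rot: [[0.849, 0.27, 0.454], [0.239, -0.963, 0.126], [0.472, 0.001, -0.882]]
force: [1.5, -1.4, 1.4]
finger_gap: 0.0914
grip_force: 0.0
```

Emit:
drive_tool(increments=[1,0,0,0,0,0,0,1,0,0,0,0,0,0])

```text
time: 2.22
tool_pos: [0.5713, -0.2956, 0.1884]
ee_rot: [[0.851, 0.271, 0.449], [0.237, -0.963, 0.13], [0.468, -0.004, -0.884]]
force: [-0.2, -0.5, 0.2]
finger_gap: 0.0909
grip_force: 0.0
```

```bash
python3 -c "
from h import *
print(go(G-.019*A,RR(-A)))
cs=[]
for c,u,v in(('scene',237,190),('top',310,190)):
    i=grab_frame(c)[:,:,::-1];cs.append(cv2.resize(i[v-30:v+30,u-32:u+33],(390,360),interpolation=cv2.INTER_CUBIC))
cv2.imwrite('pics/pre.png',np.hstack(cs))"
```

```text
([2.0, 1.2, 82.1], [-0.26, 0.1, -0.04])
```

View pics/pre.png

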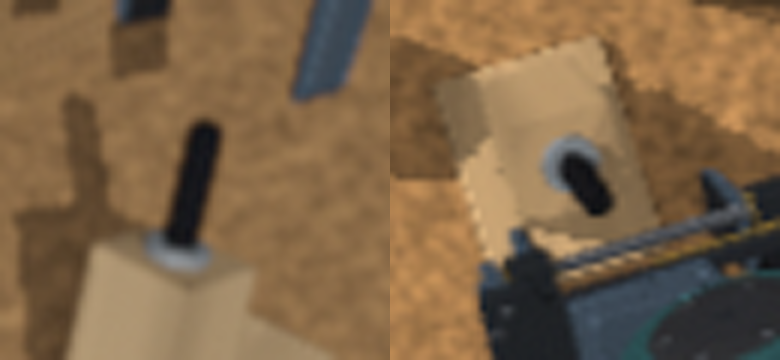

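The fingers straddle the handle along its axis, so I'll advance.

Emit:
drive_tool(increments=[1,2,1,20,-0.2,0,0,1,2,1,40,-0.2,0,0,1,2,1,60,-0.2,0,0,1,2,1,75,-0.2,0,0,1,2,1,81,-0.2,0,0])

```text
time: 2.73
tool_pos: [0.6098, -0.2879, 0.1193]
ee_rot: [[0.851, 0.266, 0.453], [0.235, -0.964, 0.124], [0.47, 0.001, -0.883]]
force: [-1.0, 0.4, -0.6]
finger_gap: 0.0911
grip_force: 0.0
```

Emit:
drive_tool(increments=[0.4,0,0,0,0,0,0,0.3,0,0,0,0,0,0,0.25,0,0,0,0,0,0,0.25,0,0,0,0,0,0,0.25,0,0,0,0,0,0])

```text
time: 3.15
tool_pos: [0.61, -0.2875, 0.1203]
ee_rot: [[0.85, 0.267, 0.454], [0.236, -0.964, 0.124], [0.47, 0.002, -0.883]]
force: [-1.1, 0.4, -0.5]
finger_gap: 0.0604
grip_force: 0.0
```

```bash
python3 -c "
from h import *
print(go(G-.019*A,RR(-A)))
cs=[]
for c,u,v in(('scene',237,190),('top',310,190)):
    i=grab_frame(c)[:,:,::-1];cs.append(cv2.resize(i[v-30:v+30,u-32:u+33],(390,360),interpolation=cv2.INTER_CUBIC))
cv2.imwrite('pics/pre2.png',np.hstack(cs))"
```

```text
([-1.0, -1.8, 3.4], [0.17, -0.04, -0.07])
```

View pics/pre2.png

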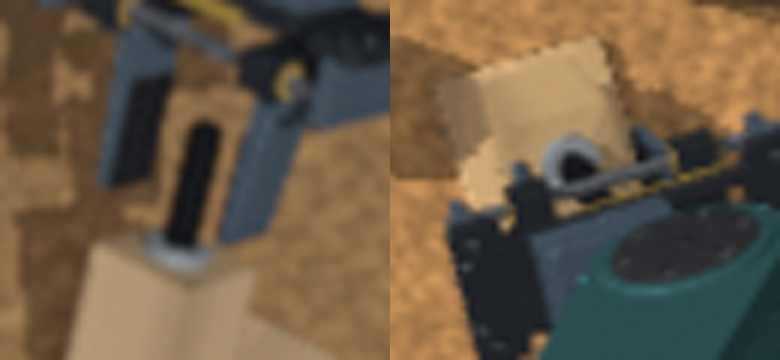

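Emit:
drive_tool(increments=[0.2,0,-1,3,0,0,0,0.1,0,-1,3,0,0,0,0,0,-1,3,0,0,0,0,0,-1,3,0,0,0,0,0,-1,3,0,0,0], force=30)

```text
time: 3.67
tool_pos: [0.611, -0.2856, 0.1166]
ee_rot: [[0.851, 0.267, 0.453], [0.236, -0.964, 0.125], [0.469, 0.001, -0.883]]
force: [0.5, 0.6, 0.1]
finger_gap: 0.0192
grip_force: 0.0
```

Emit:
drive_tool(increments=[0,0,0,0,0,0,0,0,0,0,0,0,0,0,0,0,0,0,0,0,0])

```text
time: 3.92
tool_pos: [0.611, -0.2857, 0.1167]
ee_rot: [[0.851, 0.267, 0.453], [0.236, -0.964, 0.124], [0.469, 0.001, -0.883]]
force: [-0.1, 0.1, -0.5]
finger_gap: 0.0178
grip_force: 30.0
```

Emit:
drive_tool(increments=[0,0,0,-6,0,0,0,0,0,0,-14,0,0,0,0,0,0,-24,0,0,0,0,0,0,-36,0,0,0,0,0,0,-48,0,0,0])

```text
time: 4.33
tool_pos: [0.5887, -0.2919, 0.1605]
ee_rot: [[0.851, 0.267, 0.453], [0.236, -0.964, 0.124], [0.47, 0.001, -0.883]]
force: [0.3, -0.7, -0.2]
finger_gap: 0.0172
grip_force: 30.0
```

Emit:
drive_tool(increments=[0,0,0,-12,0,0,0,0,0,0,-26,0,0,0,0,0,0,-42,0,0,0,0,0,0,-58,0,0,0,0,0,0,-58,0,0,0])

```text
time: 4.75
tool_pos: [0.5629, -0.3001, 0.2138]
ee_rot: [[0.85, 0.266, 0.455], [0.237, -0.964, 0.122], [0.471, 0.004, -0.882]]
force: [0.5, -0.4, 0.4]
finger_gap: 0.0175
grip_force: 30.0
```

```bash
python3 -c "
from h import *
d=np.array([0,0,-1.])
print(go([.60,-.17,.281],RR(d)),go(V+[0,0,.149],RR(d)))"
```

```text
([94.0, -115.2, -26.5], [0.29, -28.13, -0.1]) ([191.6, -459.7, 21.7], [0.29, -28.13, -0.1])
```

Emit:
drive_tool(increments=[0,8,-5,-25,0,0,0,0,20,-25,-35,0,-7,0,0,45,-50,-40,0.1,-14,0,0,70,-80,-40,0.2,-21,0,0,94,-115,-35,0.3,-28,-0.1])

```text
time: 5.17
tool_pos: [0.5924, -0.1829, 0.2849]
ee_rot: [[0.962, 0.266, 0.064], [0.265, -0.964, 0.017], [0.066, 0.001, -0.998]]
force: [0.6, -0.6, -0.3]
finger_gap: 0.0176
grip_force: 30.0
```

Emit:
drive_tool(increments=[0,0,0,0,0,0,0,0,0,0,0,0,0,0])

```text
time: 5.33
tool_pos: [0.5942, -0.1792, 0.283]
ee_rot: [[0.959, 0.275, 0.066], [0.274, -0.961, 0.023], [0.069, -0.004, -0.998]]
force: [0.0, -0.4, -1.0]
finger_gap: 0.0176
grip_force: 30.0
```

```bash
python3 -c "
from h import *
d=np.array([0,0,-1.])
print(go(V+[0,0,.149],RR(d)))"
```

```text
([119.8, -350.6, 9.7], [-0.24, -3.98, 0.36])
```

Emit:
drive_tool(increments=[0,11,-35,0,0,-1,0,0,22,-70,1,0,-2,0,0,34,-106,2,0,-4,0.2,0,47,-142,3,0,-4,0.4,0,60,-178,4,-0.2,-4,0.4])

```text
time: 5.75
tool_pos: [0.6015, 0.0057, 0.2827]
ee_rot: [[0.965, 0.261, -0.002], [0.261, -0.965, 0.002], [-0.001, -0.002, -1.0]]
force: [0.5, -0.1, -1.1]
finger_gap: 0.0172
grip_force: 30.0
```

```bash
python3 -c "
from h import *
d=np.array([0,0,-1.])
print(go(V+[0,0,.149],RR(d)))"
```

```text
([59.8, -175.8, -0.0], [-0.13, 0.08, -0.45])
```

Emit:
drive_tool(increments=[0,13,-39,0,0,0,0,0,26,-78,0,0,0,0,0,39,-115,0,0,0,-0.4,0,52,-152,0,0,0,-0.4,0,60,-176,0,0,0,-0.4])

```text
time: 6.17
tool_pos: [0.6134, 0.1925, 0.2828]
ee_rot: [[0.963, 0.27, -0.002], [0.27, -0.963, 0.002], [-0.001, -0.003, -1.0]]
force: [-0.5, 0.4, -0.5]
finger_gap: 0.0175
grip_force: 30.0
```

Emit:
drive_tool(increments=[0,0,0,0,0,0,0,0,0,0,0,0,0,0,0,0,0,0,0,0,0])

```text
time: 6.42
tool_pos: [0.6135, 0.1895, 0.2829]
ee_rot: [[0.963, 0.269, -0.002], [0.269, -0.963, 0.001], [-0.002, -0.002, -1.0]]
force: [-0.1, -0.0, -1.8]
finger_gap: 0.0175
grip_force: 30.0
```

```bash
python3 -c "
from h import *
d=np.array([0,0,-1.])
print(go(V+[0,0,.149],RR(d)))
cs=[]
t=np.array(state()['tool_pos']);print(t)
for c in('scene','top'):
    i=grab_frame(c)[:,:,::-1];cv2.imwrite(f'pics/{c}V.png',i);u,v=px(c,t-[0,0,.06]).astype(int);print(c,u,v,px(c,t-[0,0,.019]),px(c,t-[0,0,.089]),px(c,t),px(c,V))
    cs.append(cv2.resize(i[v-42:v+42,u-32:u+33],(390,504),interpolation=cv2.INTER_CUBIC))
cv2.imwrite('pics/v1.png',np.hstack(cs))
for c in('scene','top'): print(c,place_of(c,'gauge_collar')[:4],place_of(c,'vase_mouth')[:1])"
```

```text
([0.1, -1.5, -0.1], [-0.09, 0.11, 0.0])
[0.6135 0.1895 0.2829]
scene 366 281 [368.9471 269.325 ] [364.4325 289.0806] [370.262 263.571] [361.5279 304.7569]
top 151 185 [147.5158 183.3602] [153.3513 186.9058] [145.8234 182.3319] [157.4151 189.7662]
scene [{'point': [201.1, 278.7], 'confidence': 0.84}, {'point': [367.2, 266.6], 'confidence': 0.67}, {'point': [257.1, 136.9], 'confidence': 0.59}, {'point': [303.2, 210.1], 'confidence': 0.56}] [{'point': [360.6, 304.4], 'confidence': 0.72}]
top [{'point': [277.0, 240.7], 'confidence': 0.72}, {'point': [401.3, 282.8], 'confidence': 0.66}, {'point': [275.3, 137.8], 'confidence': 0.59}] [{'point': [159.6, 187.6], 'confidence': 0.61}]
```

View pics/v1.png

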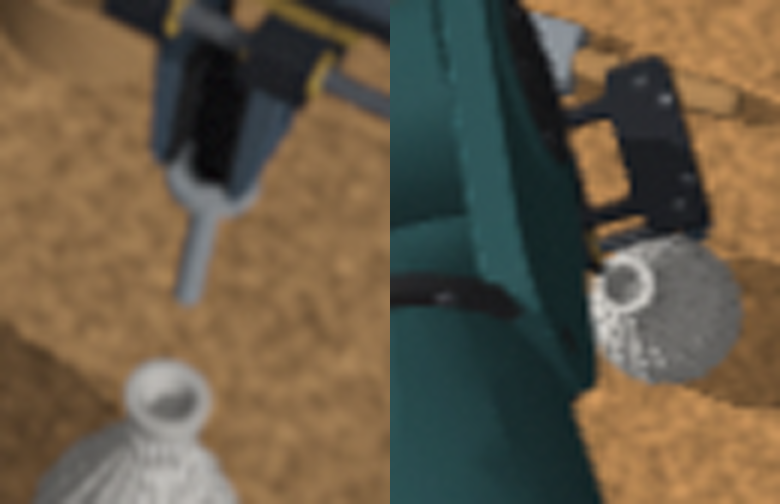

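The scene crop shows the gauge held upright. Its tip is at about (365,289) and its collar at about (369,270), within 0.5 px of the predicted positions. The rim is at (361.5,305), as estimated. I'll lower it to just above the rim.

Emit:
drive_tool(increments=[0,0,0,15,0,0,0,0,0,0,32,0,0,0,0,0,0,46,0,0,0,0,0,0,54,0,0,0,0,0,0,54,0,0,0])

```text
time: 7.13
tool_pos: [0.6127, 0.1906, 0.2276]
ee_rot: [[0.963, 0.27, -0.004], [0.27, -0.963, 0.0], [-0.004, -0.001, -1.0]]
force: [0.2, 0.2, -1.0]
finger_gap: 0.0173
grip_force: 30.0
```

```bash
python3 -c "
from h import *
T=[];F=[]
for k in range(8):
    i=grab_frame('scene')[:,:,::-1];s=state();T.append(s['tool_pos']);F.append(s['force'])
t=np.mean(T,0);print(t,np.std(T,0),np.mean(F,0));s['tool_pos']=t
print(go(V+[0,0,.095],RR(np.array([0,0,-1.])),s))
u,v=px('scene',t-[0,0,.07]).astype(int);print(u,v,px('scene',t-[0,0,.019]),px('scene',t-[0,0,.089]),px('scene',V))
cv2.imwrite('pics/v2.png',cv2.resize(i[v-35:v+35,u-32:u+33],(520,560),interpolation=cv2.INTER_CUBIC))"
```

```text
[0.6139 0.1911 0.2301] [0.0003 0.0001 0.0005] [-0.3122  0.1244 -0.4738]
([-0.7, -0.1, 1.1], [-0.07, 0.01, 0.06])
362 298 [365.928  285.0159] [361.7398 303.2156] [361.5279 304.7569]
```

View pics/v2.png

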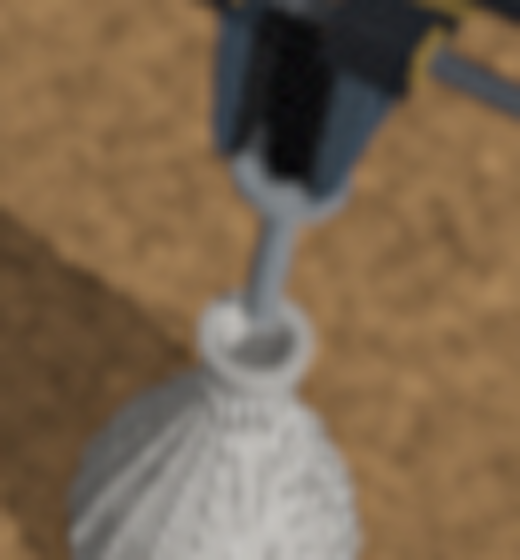

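The tip is at about (362.5,302.5), just above the rim centred at (361.6,305), so it is over the funnel. I'll lower in gentle steps and watch the force.

Emit:
drive_tool(increments=[0,0,0,4,0,0,0,0,0,0,8,0,0,0,0,0,0,12,0,0,0,0,0,0,15,0,0,0,0,0,0,15,0,0,0])

```text
time: 7.95
tool_pos: [0.6131, 0.1909, 0.2135]
ee_rot: [[0.963, 0.27, -0.003], [0.27, -0.963, 0.001], [-0.002, -0.001, -1.0]]
force: [-0.9, 0.1, -0.9]
finger_gap: 0.0174
grip_force: 30.0
```

Emit:
drive_tool(increments=[0,0,0,2,0,0,0,0,0,0,4,0,0,0,0,0,0,6,0,0,0,0,0,0,6,0,0,0])

```text
time: 8.28
tool_pos: [0.6134, 0.191, 0.2082]
ee_rot: [[0.963, 0.27, -0.002], [0.27, -0.963, 0.001], [-0.002, -0.001, -1.0]]
force: [-0.4, 0.1, -0.8]
finger_gap: 0.0172
grip_force: 30.0
```

Emit:
drive_tool(increments=[0,0,0,2,0,0,0,0,0,0,4,0,0,0,0,0,0,6,0,0,0,0,0,0,8,0,0,0,0,0,0,8,0,0,0])

```text
time: 8.7
tool_pos: [0.6133, 0.191, 0.2]
ee_rot: [[0.963, 0.27, -0.002], [0.27, -0.963, 0.001], [-0.002, -0.001, -1.0]]
force: [1.1, 0.9, -1.4]
finger_gap: 0.0172
grip_force: 30.0
```

Emit:
drive_tool(increments=[0,0,0,3,0,0,0,0,0,0,6,0,0,0,0,0,0,9,0,0,0,0,0,0,12,0,0,0,0,0,0,12,0,0,0])

```text
time: 9.12
tool_pos: [0.6132, 0.191, 0.1877]
ee_rot: [[0.963, 0.27, -0.002], [0.27, -0.963, 0.001], [-0.002, -0.001, -1.0]]
force: [0.1, -0.5, -0.1]
finger_gap: 0.0173
grip_force: 30.0
```

```bash
python3 -c "
from h import *
T=[];F=[]
for k in range(4):
    i=grab_frame('scene')[:,:,::-1];s=state();T.append(s['tool_pos']);F.append(s['force'])
t=np.mean(T,0);print(t,np.mean(F,0));print(px('scene',V),[r['point'] for r in place_of('scene','vase_mouth')],[r['point'] for r in place_of('scene','vase_center')])
u,v=362,295
cv2.imwrite('pics/v3.png',cv2.resize(i[v-35:v+35,u-32:u+33],(520,560),interpolation=cv2.INTER_CUBIC))"
```

```text
[0.6135 0.1911 0.1884] [-0.1111  0.5378 -0.5496]
[361.5279 304.7569] [[361.4, 305.4]] [[355.7, 320.9]]
```

View pics/v3.png

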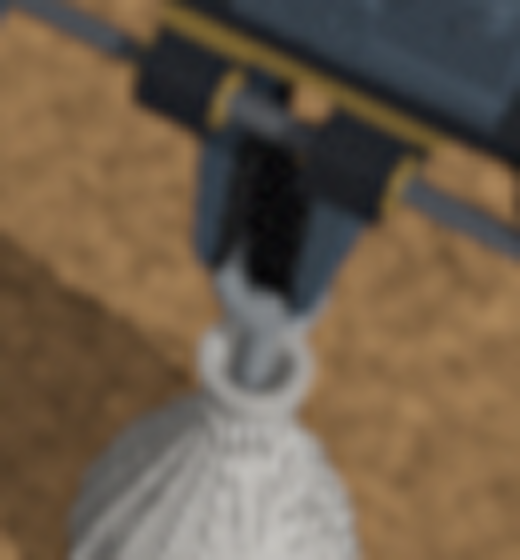

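The rod is well inside the neck, with no force and the vase unmoved. I'll continue.

Emit:
drive_tool(increments=[0,0,0,4,0,0,0,0,0,0,9,0,0,0,0,0,0,14,0,0,0,0,0,0,19,0,0,0,0,0,0,23,0,0,0])

```text
time: 9.83
tool_pos: [0.6132, 0.191, 0.1646]
ee_rot: [[0.963, 0.27, -0.002], [0.27, -0.963, 0.001], [-0.002, -0.001, -1.0]]
force: [-0.5, -0.5, -1.2]
finger_gap: 0.0174
grip_force: 30.0
```

Emit:
drive_tool(increments=[0,0,0,1.5,0,0,0,0,0,0,3,0,0,0,0,0,0,4.5,0,0,0,0,0,0,6,0,0,0,0,0,0,6,0,0,0])

```text
time: 10.25
tool_pos: [0.6135, 0.1911, 0.1594]
ee_rot: [[0.963, 0.27, -0.001], [0.27, -0.963, 0.001], [-0.001, -0.001, -1.0]]
force: [0.4, -1.1, -0.7]
finger_gap: 0.0175
grip_force: 30.0
```

Emit:
drive_tool(increments=[0,0,0,0.7,0,0,0,0,0,0,1.4,0,0,0,0,0,0,2,0,0,0,0,0,0,2,0,0,0])

```text
time: 10.58
tool_pos: [0.6135, 0.1911, 0.1575]
ee_rot: [[0.963, 0.27, -0.001], [0.27, -0.963, 0.001], [-0.001, -0.001, -1.0]]
force: [-0.2, 0.6, -1.5]
finger_gap: 0.0178
grip_force: 30.0
```

Emit:
drive_tool(increments=[0,0,0,0.5,0,0,0,0,0,0,1,0,0,0,0,0,0,1.5,0,0,0,0,0,0,1.5,0,0,0])

```text
time: 10.92
tool_pos: [0.6135, 0.1911, 0.156]
ee_rot: [[0.963, 0.27, -0.002], [0.27, -0.963, 0.001], [-0.001, -0.001, -1.0]]
force: [0.3, 0.2, -1.2]
finger_gap: 0.0173
grip_force: 30.0
```

Emit:
drive_tool(increments=[0,0,0,0.5,0,0,0,0,0,0,1,0,0,0,0,0,0,1,0,0,0])

```text
time: 11.17
tool_pos: [0.6135, 0.1911, 0.155]
ee_rot: [[0.963, 0.27, -0.001], [0.27, -0.963, 0.001], [-0.001, -0.001, -1.0]]
force: [0.3, 0.5, -0.2]
finger_gap: 0.0174
grip_force: 30.0
```

Emit:
drive_tool(increments=[0,0,0,0.5,0,0,0,0,0,0,1,0,0,0,0,0,0,1,0,0,0])

```text
time: 11.42
tool_pos: [0.6134, 0.1911, 0.1539]
ee_rot: [[0.963, 0.27, -0.002], [0.27, -0.963, 0.001], [-0.001, -0.001, -1.0]]
force: [0.0, -0.6, -0.9]
finger_gap: 0.0175
grip_force: 30.0
```

Emit:
drive_tool(increments=[0,0,0,0.5,0,0,0,0,0,0,1,0,0,0,0,0,0,1,0,0,0])

```text
time: 11.67
tool_pos: [0.6135, 0.1911, 0.153]
ee_rot: [[0.963, 0.27, -0.002], [0.27, -0.963, 0.001], [-0.001, -0.001, -1.0]]
force: [0.4, -0.3, -1.2]
finger_gap: 0.0173
grip_force: 30.0
```

Emit:
drive_tool(increments=[0,0,0,0.4,0,0,0,0,0,0,0.7,0,0,0,0,0,0,0.7,0,0,0])

```text
time: 11.92
tool_pos: [0.6136, 0.1911, 0.1524]
ee_rot: [[0.963, 0.27, -0.001], [0.27, -0.963, 0.001], [-0.001, -0.001, -1.0]]
force: [-1.1, -0.9, 0.5]
finger_gap: 0.0173
grip_force: 30.0
```

Emit:
drive_tool(increments=[0,0,0,0.4,0,0,0,0,0,0,0.7,0,0,0,0,0,0,0.7,0,0,0])

```text
time: 12.17
tool_pos: [0.6139, 0.1912, 0.1524]
ee_rot: [[0.963, 0.27, -0.001], [0.27, -0.963, 0.001], [-0.0, -0.001, -1.0]]
force: [-2.3, -0.4, 7.7]
finger_gap: 0.0176
grip_force: 30.0
```

Emit:
drive_tool(increments=[0,0,0,0.4,0,0,0,0,0,0,0.7,0,0,0,0,0,0,0.7,0,0,0])

```text
time: 12.42
tool_pos: [0.6143, 0.1913, 0.1524]
ee_rot: [[0.963, 0.27, 0.0], [0.27, -0.963, 0.001], [0.0, -0.001, -1.0]]
force: [-3.9, -1.5, 14.7]
finger_gap: 0.017
grip_force: 30.0
```

```bash
python3 -c "
from h import *
T=[];F=[]
for k in range(4):
    i=grab_frame('scene')[:,:,::-1];s=state();T.append(s['tool_pos']);F.append(s['force'])
t=np.mean(T,0);print(t,np.mean(F,0))
u,v=362,295
cv2.imwrite('pics/v4.png',cv2.resize(i[v-35:v+35,u-32:u+33],(520,560),interpolation=cv2.INTER_CUBIC))"
```

```text
[0.6143 0.1913 0.1524] [-4.1063 -1.2543 14.3972]
```

View pics/v4.png

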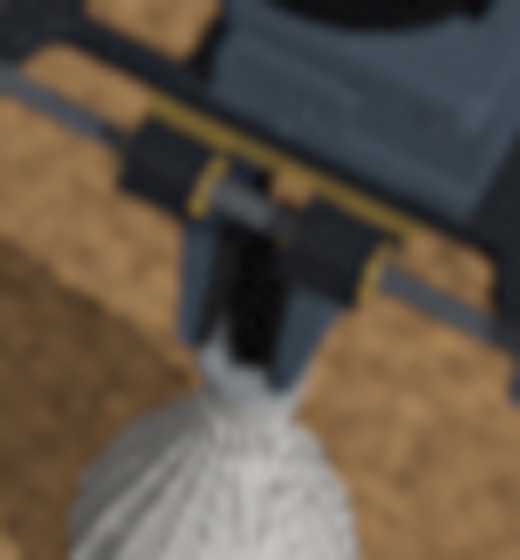

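The collar covers the rim, and the contact force came at the expected height. I'll ease off and release.

Emit:
drive_tool(increments=[0,0,0,-0.5,0,0,0,0,0,0,-0.8,0,0,0,0,0,0,-0.8,0,0,0])

```text
time: 12.87
tool_pos: [0.6138, 0.1912, 0.1524]
ee_rot: [[0.963, 0.27, -0.001], [0.27, -0.963, 0.001], [-0.0, -0.001, -1.0]]
force: [-2.5, -0.3, 6.8]
finger_gap: 0.0172
grip_force: 30.0
```

Emit:
drive_tool(increments=[0.22,0,0,0,0,0,0,0.26,0,0,0,0,0,0,0.34,0,0,0,0,0,0,0.5,0,0,0,0,0,0,0.5,0,0,0,0,0,0])

```text
time: 13.28
tool_pos: [0.6134, 0.1911, 0.1516]
ee_rot: [[0.963, 0.27, -0.002], [0.27, -0.963, 0.001], [-0.001, -0.001, -1.0]]
force: [-0.1, 0.6, 0.2]
finger_gap: 0.0406
grip_force: 0.0
```

Emit:
drive_tool(increments=[0.5,0,0,-5,0,0,0,0.5,0,0,-15,0,0,0,0.5,0,0,-30,0,0,0,0.5,0,0,-55,0,0,0,0.5,0,0,-85,0,0,0])

```text
time: 13.7
tool_pos: [0.6129, 0.1908, 0.2373]
ee_rot: [[0.963, 0.27, -0.003], [0.27, -0.963, 0.0], [-0.003, -0.001, -1.0]]
force: [0.1, 0.6, 0.8]
finger_gap: 0.0455
grip_force: 0.0
```

Emit:
drive_tool(increments=[0.5,0,0,-35,0,0,0,0.5,-35,0,-50,0,0,0,0.5,-75,0,-50,0,0,0,0.5,-115,0,-50,0,0,0,0.5,-115,0,-50,0,0,0])

```text
time: 14.12
tool_pos: [0.4975, 0.1585, 0.2872]
ee_rot: [[0.963, 0.27, -0.003], [0.27, -0.963, 0.001], [-0.003, -0.001, -1.0]]
force: [1.5, 0.4, 0.4]
finger_gap: 0.0458
grip_force: 0.0
```

```bash
python3 -c "
from h import *
i=grab_frame('scene')[:,:,::-1];j=grab_frame('top')[:,:,::-1]
cv2.imwrite('pics/end.png',np.hstack([cv2.resize(i[250:350,240:405],(495,300)),cv2.resize(j[145:245,130:230],(300,300))]))"
```

```text
(no output)
```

View pics/end.png

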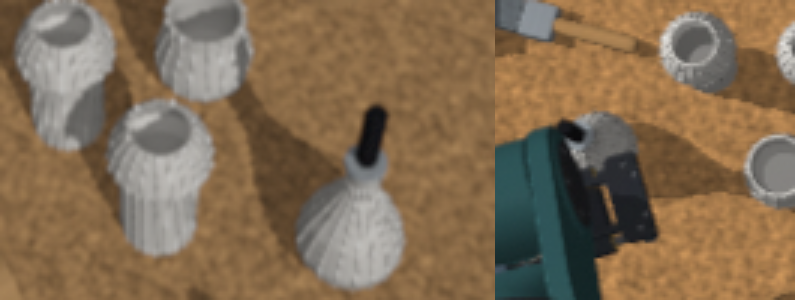

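The gauge stands upright in the vase with its collar on the rim, and all the vases are standing where they were.

```bash
python3 -c "
from station import *
print(close_job())"
```

```text
the job is handed in; nothing more can be done
None
```

The gauge stands fully home in the narrow-necked vase, released with its collar on the rim, the other vases look undisturbed in the last picture, and the job is handed in (no verdict was returned).

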